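Fill the gap in the finial tray

ROBOT

A 6-joint arm with a two-finger parallel gripper is mounted at the origin on the work surface. World frame = base frame: x ahead of the robot, y to its left, z up, the work surface at z = 0. Lengths are in m, angles in degrees, forces in N, time in s.
With the tool pointing down it reaches from about 0.4 to 0.825 m from the base axis. Payload 7 kg.
Tool frame: the origin (TCP) lies at the very end of the fingers, on their centre line; the grasp point (between the pads) lies 19 mm behind it; y points along the fingers, x is the direction in which the jaws open and shut, and the axes are right-handed (so a half turn about y gives the same grasp; the last joint's range is limited). The gripper opens to 88 mm and grips with 3 to 60 N. Pads are 19 mm wide; open, the fingers measure 130 mm over their backs; the gripper's body (78 mm by 193 mm) begins 47 mm behind the grasp point.
Start: joints at [91.049, 20.546, 0.682, 0, -70.136, -16.507], TCP at [0.18, 0.651, 0.227] pointing down, gripper open.
Joint ranges: [-176.03, 176.03], [-82.01, 121.73], [-58.28, 71.71], [-173.87, 95.51], [-174.79, -0.11], [-173.66, 173.66]. Speed limits (degrees/s): [136.94, 136.94, 172.46, 180, 180, 180].

INTERFACE

Orientations are given as [roll, pitch, yaw] about the fixed x, y, z axes, in that order (R = Rz(yaw) Ry(pitch) Rx(roll)).
In Python, from plant import ctrl gives the robot as it stands.
- The arm moves only by the shell command python3 -m crank 'ROWS'. ROWS is JSON, a list that holds one entry, the list of rows, each a list of 5 numbers: the closure, from -1 (fully open) to 1 (shut), then the shift along the tool's x, y, z in mm, then the turn about the tool's y in rad. In form: [[[claw, x, y, z, turn], ...]]. A call has 1 to 12 rows; each row is the pose to reach, as a shift and turn from the pose commanded when the call began, along the tool's axes at that moment; what a row does not reach only later rows make up. A row lasts 1/8 s, in which the tool goes at most 62.5 mm and 10.7 degrees, less where a joint would pass 70% of its speed; a pose out of reach is approached as far as the arm can. A call with a gripper value outside its range is refused whole. The fingers move at their own pace and stop on an object; the grip force is fixed at half the most. Time passes only in rows, so rows that repeat a pose let the fingers close. It gives the time, the measured TCP pose, the force and the opening at its end, in the units of the state.
- ctrl.get_obs(): the state, without advancing time (a new reading comes with each control period).
- ctrl.snapshot(name): name is "side" or "top" or "wrist"; returns the picture (400x640x3 uint8, red, green, blue); there is no depth.
- ctrl.camera_model(name): a dict with "fx", "fy", "cx", "cy" (pixels), "dist_coeffs" ([k1, k2, p1, p2, k3] as OpenCV has them; the pictures are not rectified), "origin" and "orientation" of the camera in the world; the wrist camera has in their place "hand_eye" (4x4, takes a point from camera to tool coordinates, whose origin is the TCP and whose axes are the tool frame's). Camera axes: x right, y down, z forward; pixel columns grow to the right and rows downward; lengths in m; the calibration is good to about 2 mm. A picture is of the moment at which its call begins: read the wrist's pose just before it. camera_model takes no time and is no camera call.
- ctrl.close_job(): hands the job in, once; it reports no verdict.
Trained networks look in the newest picture that a camera, given by its name, has taken for a name from the list of things; names that differ only in an ending like _2 or _b are one class to them, and where a whole thing is asked for, a point or a joint stands for the part that bears it (a point fixed in the world has none). Each returns a list of dicts, best first, with "confidence" (0 to 1); they miss things now and then, are a little off and sometimes report something else, mostly with a low value. They report only what shows in the picture. A call takes as long as a camera call. They do not tell look-alikes from the thing itself.
- ctrl.find_in(camera, name): "extent" ([left, top, width, height] in pixels, round what is visible of it).
The state is a dict: "clock": time; "joint_pos": joint angles; "qvel": joint speeds; "tau": joint torques, N m; "tool_pos": TCP position; "orientation": TCP orientation; "force": force on the tool from outside, world axes, zero at the start; "moment": the same for the moment, N m; "opening": finger opening in m.
Only numpy, scipy, OpenCV 4.12 (cv2) and the standard library are available. Lean on these libraries where they do the work, as an engineer would, in place of code of your own. Each camera call takes 0.05 s, during which the arm holds its last target.

TASK

One of the straight-shanked copper finials has been left standing on the bench among other copper pieces. Find it, find the one empty cell in the wooden grid tray, and stand the finial upright on the bottom of that cell. Set it down rather than dropping it, and do not knock over the finials already in the tray.

Things in the scene. Friction and masses are not known exactly. Their poses are not given: they have to be found in the camera images.
- tray: Fixed wooden tray, 155 (its x) by 230 (y) by 40 mm high, walls and bottom 5 mm. Origin: centre of underside, z up. 2 by 3 cells, 70 mm square inside, centres at x = -37.5, +37.5 and y = -75, 0, +75 mm. Its x points away from the robot, within 0.5 rad. Far row (+x): low copper disc stacks, fixed, under the rim. Near row (-x): two cells hold a finial, one (any of the three) is empty.
- finial: Copper finial: round foot 44 mm across, 14 mm thick, narrowing by 20 mm height to a straight round shank 22 mm across up to 88 mm; domed top at 95 mm. Origin: centre of underside, z up the shank. 0.15 to 0.31 kg. The one to put away: upright on the bench, left (+y) of the tray. A copper cone and a ball-topped copper knob, nearly as tall, stand 85 mm or more from it.
- finial_in_a: Copper finial: round foot 44 mm across, 14 mm thick, narrowing by 20 mm height to a straight round shank 22 mm across up to 88 mm; domed top at 95 mm. Origin: centre of underside, z up the shank. Already standing in a cell of the tray's near row, roughly centred within 5 mm.
- finial_in_b: Copper finial: round foot 44 mm across, 14 mm thick, narrowing by 20 mm height to a straight round shank 22 mm across up to 88 mm; domed top at 95 mm. Origin: centre of underside, z up the shank. Already standing in another cell of the tray's near row, roughly centred within 5 mm.
There are look-alikes about, which are no part of the job. Leave any purple look-alike of the finial alone. What is shaped like the finial_in_b but turquoise is not meant.

How it is judged (in metres and radians):
At the end, for the whole second after the job is handed in: The finial stands at rest in the near row's empty cell: within 16 mm of its centre in the tray's x and y, underside less than 11 mm above the tray's underside, tilted less than 0.15 rad. The other two still stand in the near row: same limits in tray x, height and tilt (x of finial in the frame of tray between -0.0535 and -0.0215 m and z of finial in the frame of tray between 0 and 0.011 m and angle between each of finial, finial_in_a, finial_in_b's own z axis and vertical below 0.15 rad and (y of finial in the frame of tray between -0.091 and -0.059 m or y of finial in the frame of tray between -0.016 and 0.016 m or y of finial in the frame of tray between 0.059 and 0.091 m) and linear speed of finial below 0.02 m/s and x of finial_in_a in the frame of tray between -0.0535 and -0.0215 m and z of finial_in_a in the frame of tray between 0 and 0.011 m and x of finial_in_b in the frame of tray between -0.0535 and -0.0215 m and z of finial_in_b in the frame of tray between 0 and 0.011 m); the robot touches nothing.
It fails at once if a finial already in the tray is knocked over (tilted more than 0.35 rad) (angle between any of finial_in_a, finial_in_b's own z axis and vertical above 0.35 rad).
It fails at once if the finial is let go over the tray with its underside more than 50 mm above the tray's underside (dropped) (x of finial in the frame of tray between -0.0775 and 0.0775 m and y of finial in the frame of tray between -0.115 and 0.115 m and z of finial in the frame of tray above 0.05 m and contact force between the fingers and finial below 0.05 N).
It also fails if it takes over 35 s, if anything falls off the work surface, if the arm or the gripper's body presses on something with over 40 N, if the wrist force passes 120 N, or if a joint passes its speed limit or range.

## Working session

There is one attempt and no reset: what is moved stays moved. The work goes in short steps, Python scripts to look and compute and a shell command to move; the robot and the scene stay as the last step left them, time stands still between calls to the robot, and variables do not carry over. Pictures are saved under pics/ and viewed, and the job is handed in when it is done.

```bash
mkdir -p pics; ls; python3 - <<'E'
from plant import ctrl
import cv2
o=ctrl.get_obs(); print(o)
for c in ["top","side","wrist"]:
    im=ctrl.snapshot(c); cv2.imwrite(f"pics/{c}0.png",im[:,:,::-1])
    print(c,ctrl.camera_model(c))
    if c!="wrist":
        for n in ["finial","tray"]: print(n,ctrl.find_in(c,n))
E
```

```text
pics
{'clock': 0.0, 'joint_pos': array([ 9.10470735e+01,  2.05915217e+01,  6.33342539e-01, -2.15862401e-02,
       -7.01346513e+01, -1.65056261e+01]), 'qvel': array([ 0.03731444, -0.02780725,  0.07624116,  0.04643712,  0.00032528,
        0.05316608]), 'tau': array([-9.13362837e-04, -5.82715023e+01,  2.93074107e+01,  6.99759588e+00,
        7.00330449e-03, -1.49781799e-04]), 'tool_pos': array([0.17981624, 0.65009906, 0.22561381]), 'orientation': array([-8.99930793e+01, -9.47708539e-02, -1.05465910e+02]), 'force': array([-0.18082393,  0.79408057,  0.03120526]), 'moment': array([0.02886025, 0.0466681 , 0.01589198]), 'opening': 0.08771593262538532}
top {'fx': 423.1022414095133, 'fy': 423.1022414095133, 'cx': 315.64647404118904, 'cy': 195.0244263376882, 'dist_coeffs': array([-0.05688799,  0.        ,  0.        ,  0.        ,  0.        ]), 'origin': array([ 0.49272449, -0.00233678,  0.77075598]), 'orientation': array([-174.35094051,    1.83753477,  -89.31419711])}
finial [{'extent': [274.1, 119.6, 20.1, 29.2], 'confidence': 0.82}, {'extent': [230.2, 158.4, 23.7, 22.3], 'confidence': 0.6
[... 436 characters left out ...]
confidence': 0.88}, {'extent': [334.9, 151.2, 14.9, 36.6], 'confidence': 0.72}]
tray [{'extent': [301.5, 222.5, 120.5, 96.1], 'confidence': 0.59}]
wrist {'fx': 331.98250906548645, 'fy': 331.98250906548645, 'cx': 312.62107128689377, 'cy': 201.86570223768226, 'dist_coeffs': array([-0.06729924,  0.        ,  0.        ,  0.        ,  0.        ]), 'hand_eye': array([[ 9.99999853e-01, -3.91217098e-04,  3.74453146e-04,
        -7.73451062e-04],
       [-4.69144286e-04, -2.80455655e-01,  9.59866869e-01,
        -1.58572157e-01],
       [-2.70498829e-04, -9.59866903e-01, -2.80455798e-01,
         7.55205053e-02],
       [ 0.00000000e+00,  0.00000000e+00,  0.00000000e+00,
         1.00000000e+00]])}
```

View pics/top0.png

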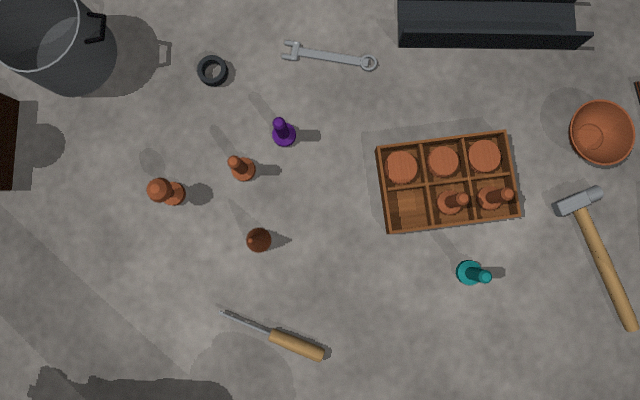

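View pics/side0.png

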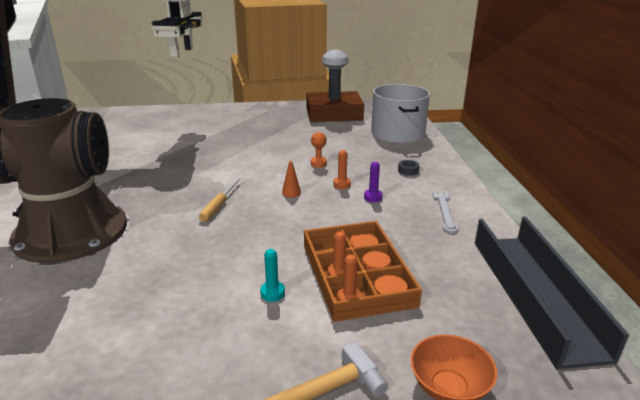

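View pics/wrist0.png

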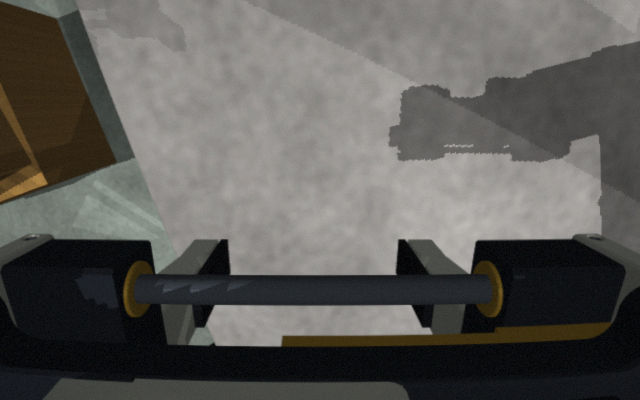

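The top view shows these candidates: ball knob (165,190), finial-shaped copper (241,167), cone (258,240), purple (284,132) and turquoise (472,272). The copper piece at (241,167) [side view (343,170)] fits, since it has a straight shank and a round foot. The empty cell is the near-left (+y) one at about (407,208). I'll confirm both in enlarged crops.

```bash
python3 - <<'E'
import cv2,numpy as np
t=cv2.imread("pics/top0.png");s=cv2.imread("pics/side0.png")
a=cv2.resize(t[115:255,140:300],None,fx=2.5,fy=2.5,interpolation=cv2.INTER_CUBIC)
b=cv2.resize(s[120:220,270:400],None,fx=3,fy=3.5,interpolation=cv2.INTER_CUBIC)
cv2.imwrite("pics/crop1.png",np.hstack([a,b]))
cv2.imwrite("pics/crop2.png",cv2.resize(t[120:245,365:530],None,fx=4.5,fy=4.5,interpolation=cv2.INTER_CUBIC))
E
```

```text
(no output)
```

View pics/crop1.png

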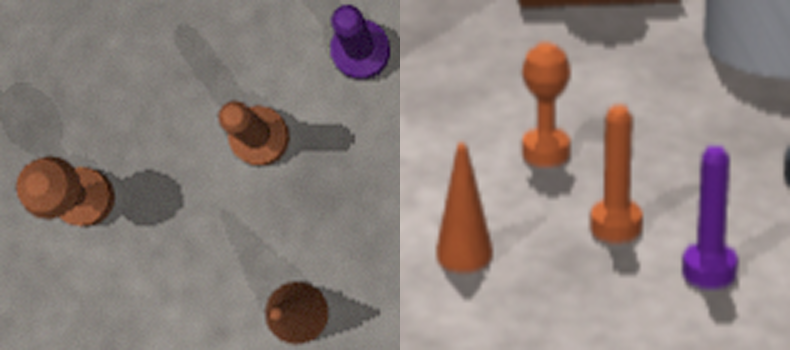

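View pics/crop2.png

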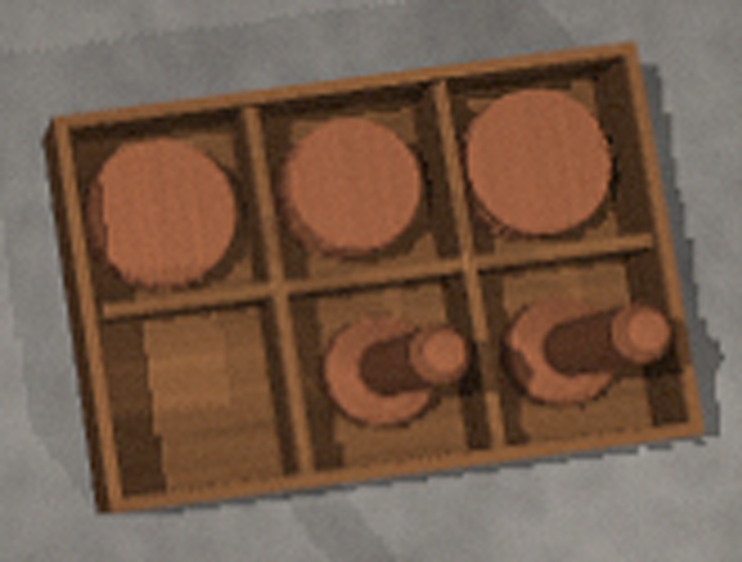

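```bash
cat > h.py <<'E'
import cv2,numpy as np
from scipy.spatial.transform import Rotation as R
from scipy.optimize import least_squares
from plant import ctrl
def K(m): return np.array([[m['fx'],0,m['cx']],[0,m['fy'],m['cy']],[0,0,1.]])
def ext(c,obs=None):
    m=ctrl.camera_model(c)
    if c!='wrist': return m,R.from_euler('xyz',m['orientation'],degrees=True).as_matrix(),np.array(m['origin'])
    Rt=R.from_euler('xyz',obs['orientation'],degrees=True).as_matrix();H=np.array(m['hand_eye'])
    return m,Rt@H[:3,:3],Rt@H[:3,3]+obs['tool_pos']
def proj(c,P,obs=None):
    m,Rc,o=ext(c,obs); Pc=(np.atleast_2d(P)-o)@Rc
    return cv2.projectPoints(Pc,np.zeros(3),np.zeros(3),K(m),np.array(m['dist_coeffs']))[0][:,0]
def ray_z(c,uv,z,obs=None):
    m,Rc,o=ext(c,obs); p=cv2.undistortPoints(np.array([[uv]],float),K(m),np.array(m['dist_coeffs']))[0,0]
    d=Rc@np.array([p[0],p[1],1]); return o+d*(z-o[2])/d[2]
def tray(p,P):
    c,s=np.cos(p[2]),np.sin(p[2]);P=np.atleast_2d(P)
    return np.c_[p[0]+c*P[:,0]-s*P[:,1],p[1]+s*P[:,0]+c*P[:,1],P[:,2]]
def finial_pts(x,y):
    out=[]
    for r,z in [(.022,0),(.022,.014),(.011,.02),(.011,.055),(.011,.086),(.006,.093)]:
        for a in np.linspace(0,2*np.pi,48): out.append([x+r*np.cos(a),y+r*np.sin(a),z])
    return np.array(out)
def hull_mask(c,x,y,obs=None):
    q=proj(c,finial_pts(x,y),obs); m=np.zeros((400,640),np.uint8)
    for i in range(5):
        h=cv2.convexHull(np.round(q[i*48:(i+2)*48]*16).astype(np.int32)); cv2.fillConvexPoly(m,h,1,shift=4)
    return m
E
python3 - <<'E'
from h import *
uv=np.array([[62,117],[633,43],[703,432],[112,508]])/4.5+[365,120]-0.4
P=np.array([[.0775,.115,.04],[.0775,-.115,.04],[-.0775,-.115,.04],[-.0775,.115,.04]])
f=lambda p:(proj('top',tray(p,P))-uv).ravel()
s=least_squares(f,[.5,-.25,0]); print('tray',s.x,np.round(s.fun,1))
T=s.x; tgt=tray(T,[[-.0375,.075,.005]])[0]; print('cell',tgt)
# finial: segment by colour near detections, fit in both views
ims={c:cv2.imread(f"pics/{c}0.png") for c in ('top','side')}
masks={}
for c,(l,t,w,h) in {'top':(220,148,40,38),'side':(325,142,32,54)}.items():
    hsv=cv2.cvtColor(ims[c],cv2.COLOR_BGR2HSV); m=((hsv[...,0]<15)&(hsv[...,1]>90)).astype(np.uint8)
    k=np.zeros_like(m);k[t:t+h,l:l+w]=m[t:t+h,l:l+w];masks[c]=k
from scipy.optimize import minimize
def iou(p,cs):
    e=0
    for c in cs:
        a=hull_mask(c,*p);b=masks[c];e-=(a&b).sum()/(a|b).sum()
    return e
p0=ray_z('top',(243,170),.012)[:2]
for cs in (('top',),('side',),('top','side')):
    r=minimize(iou,p0,args=(cs,),method='Nelder-Mead',options=dict(initial_simplex=[p0,p0+[.01,0],p0+[0,.01]]));print(cs,r.x,r.fun)
np.savez('est.npz',T=T,f=r.x,cell=tgt)
for c in ims:
    im=ims[c].copy()
    cv2.drawContours(im,cv2.findContours(hull_mask(c,*r.x),0,1)[0],-1,(255,0,0),1)
    q=proj(c,tray(T,np.r_[P,P*[1,1,0]]));
    for a,b in [(0,1),(1,2),(2,3),(3,0),(4,5),(5,6),(6,7),(7,4)]: cv2.line(im,tuple(map(int,q[a].round())),tuple(map(int,q[b].round())),(0,255,0),1)
    x=proj(c,tgt)[0];cv2.circle(im,tuple(map(int,x.round())),2,(255,255,0),-1)
    ims[c]=im
a=cv2.resize(ims['top'][110:260,215:535],(640,300));b=cv2.resize(ims['side'][130:330,270:430],(240,300))
b=cv2.resize(ims['side'][130:330,270:430],(480,600))[:300+300]
cv2.imwrite('pics/ov_top.png',a);cv2.imwrite('pics/ov_side.png',b)
o=ctrl.get_obs();print(R.from_euler('xyz',o['orientation'],degrees=True).as_matrix().round(3))
E
```

```text
tray [ 0.59268681 -0.20897539  0.13601453] [-1.4 -0.7  0.9 -0.4  0.5  0.4  0.   0.6]
cell [ 0.54536349 -0.1397529   0.005     ]
('top',) [0.61494965 0.15782632] -0.867003367003367
('side',) [0.61290286 0.15983095] -0.8633540372670807
('top', 'side') [0.61319851 0.15751329] -1.703076787446002
[[-0.267 -0.     0.964]
 [-0.964 -0.    -0.267]
 [ 0.    -1.     0.   ]]
```

View pics/ov_top.png

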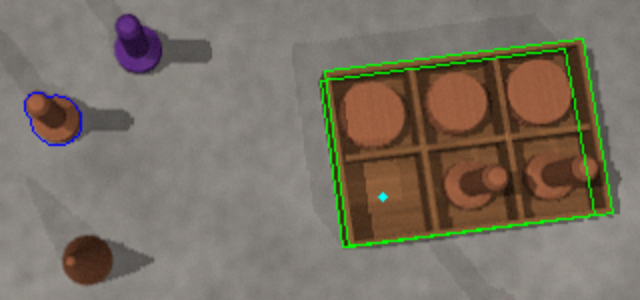

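View pics/ov_side.png

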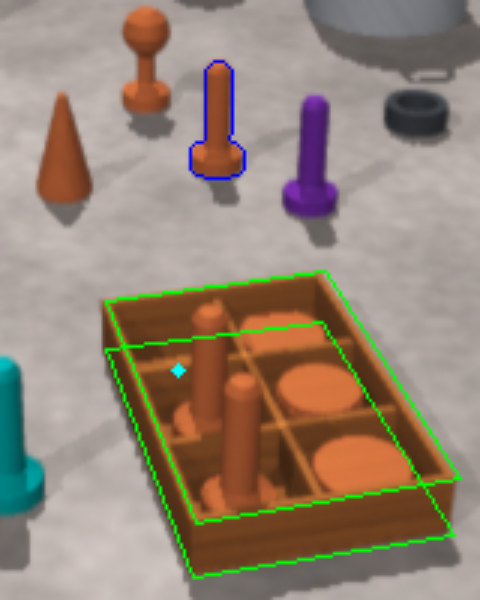

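The blue and green outlines match the pieces in both views. The finial at (241,167) is the straight-shanked copper one, standing at about (0.613, 0.158). The empty cell's centre is about (0.545, -0.140) and the tray yaw is 7.8°. I'll align the jaws with the tray's x axis, so the fingers clear the neighbouring finial, and move above the finial.

```bash
python3 -m crank '[[[-0.14,33,4,50,0.1],[-0.14,65,8,100,0.2],[-0.14,98,14,150,0.32],[-0.14,131,20,200,0.44],[-0.14,163,26,250,0.56],[-0.14,196,33,300,0.68],[-0.14,229,40,350,0.8],[-0.14,262,46,399,0.92],[-0.14,294,53,449,1.04],[-0.14,327,60,499,1.164],[-0.14,360,67,549,1.164],[-0.14,360,67,549,1.164]]]'
python3 - <<'E'
from h import *
o=ctrl.get_obs();im=ctrl.snapshot('wrist')[:,:,::-1].copy();print(o['tool_pos'],o['orientation'],o['opening'],o['clock'])
print(ctrl.find_in('wrist','finial'))
np.savez('w1.npz',im=im)
e=np.load('est.npz');cv2.drawContours(im,cv2.findContours(hull_mask('wrist',*e['f'],obs=o),0,1)[0],-1,(255,0,0),1)
cv2.imwrite('pics/w1.png',im)
E
```

```text
clock: 1.85
tool_pos: [0.6147, 0.1537, 0.1582]
orientation: [-89.9, -0.1, -172.4]
force: [-0.6, 0.4, -0.4]
opening: 0.0502
[0.61467121 0.15367509 0.15824157] [-8.99448710e+01 -9.09244761e-02 -1.72431988e+02] 0.05022960465716518 1.85
[{'extent': [217.0, 78.7, 60.7, 51.0], 'confidence': 0.88}, {'extent': [291.0, 166.1, 49.0, 65.3], 'confidence': 0.81}]
```

View pics/w1.png

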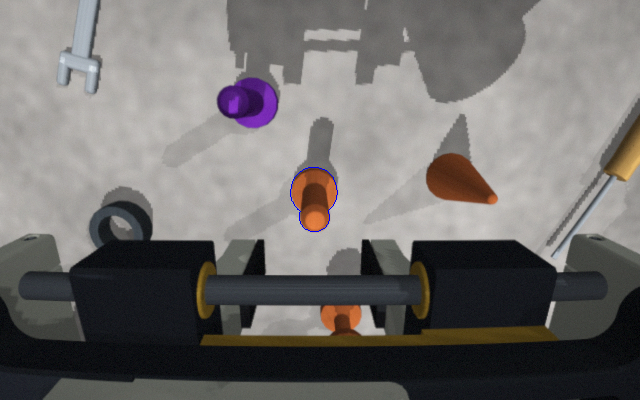

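The wrist view puts the finial at (313,195) inside the predicted outline, with nothing under the fingers. I'll descend partway and check.

```bash
python3 -m crank '[[[-0.14,0,20,0,0],[-0.14,0,45,0,0],[-0.14,0,50,0,0],[-0.14,0,50,0,0]]]'
python3 - <<'E'
from h import *
o=ctrl.get_obs();im=ctrl.snapshot('wrist')[:,:,::-1].copy();print(o['tool_pos'],o['orientation'])
e=np.load('est.npz');Rt=R.from_euler('xyz',o['orientation'],degrees=True).as_matrix()
print('tool-frame shift mm',Rt.T@(np.r_[e['f'],.046]-o['tool_pos'])*1000)
cv2.drawContours(im,cv2.findContours(hull_mask('wrist',*e['f'],obs=o),0,1)[0],-1,(255,0,0),1)
cv2.imwrite('pics/w2.png',im)
E
```

```text
clock: 2.45
tool_pos: [0.6129, 0.1582, 0.1101]
orientation: [-90.0, 0.0, -172.1]
force: [-0.3, 0.8, -0.4]
opening: 0.0495
[0.61294884 0.1581686  0.1101463 ] [-8.99928204e+01  1.86924673e-02 -1.72060725e+02]
tool-frame shift mm [-0.13583272 64.14643469  0.67548042]
```

View pics/w2.png

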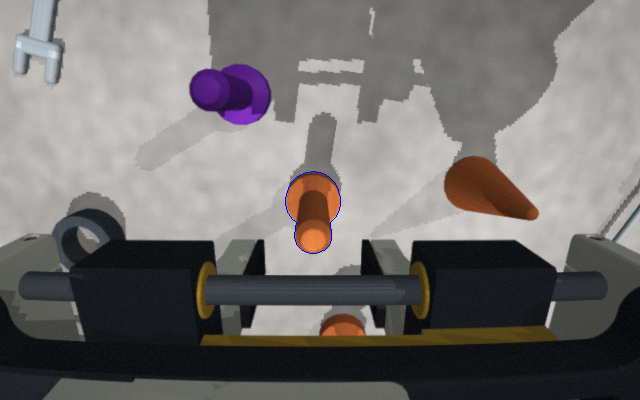

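The finial's predicted outline at (313,212) still coincides with it, and the jaws are centred on it. I'll go down and grip.

```bash
python3 -m crank '[[[-0.14,0,20,0,0],[-0.14,0,45,0,0],[-0.14,0,64,0,0],[-0.14,0,64,0,0],[1,0,64,0,0],[1,0,64,0,0],[1,0,64,0,0],[1,0,64,0,0],[1,0,64,0,0]]]'; python3 -m crank '[[[1,0,-10,0,0],[1,0,-30,0,0],[1,0,-60,0,0],[1,0,-70,0,0],[1,0,-70,0,0]]]'
python3 - <<'E'
from h import *
o=ctrl.get_obs();im=ctrl.snapshot('wrist')[:,:,::-1].copy();s=ctrl.snapshot('side')[:,:,::-1]
print(o['tool_pos'],o['orientation'])
e=np.load('est.npz');Rt=R.from_euler('xyz',o['orientation'],degrees=True).as_matrix()
print('tool-frame shift mm',Rt.T@(np.r_[e['cell'][:2],.12]-o['tool_pos'])*1000, 'yaw err',np.degrees(e['T'][2])-180-o['orientation'][2])
cv2.imwrite('pics/w3.png',np.vstack([im[100:360],cv2.resize(s[60:260,180:500],(640,400))[:340]]))
E
```

```text
clock: 3.62
tool_pos: [0.6134, 0.1574, 0.0461]
orientation: [-90.0, 0.0, -172.1]
force: [-1.2, 0.4, 4.9]
opening: 0.021
clock: 4.25
tool_pos: [0.6131, 0.1574, 0.1158]
orientation: [-90.0, 0.0, -172.2]
force: [0.8, 0.3, -3.7]
opening: 0.021
[0.61312096 0.15738945 0.11583662] [-9.00375088e+01  4.18402556e-02 -1.72161486e+02]
tool-frame shift mm [107.64602097  -4.42864996 285.1222625 ] yaw err -0.04545507498804113
```

View pics/w3.png

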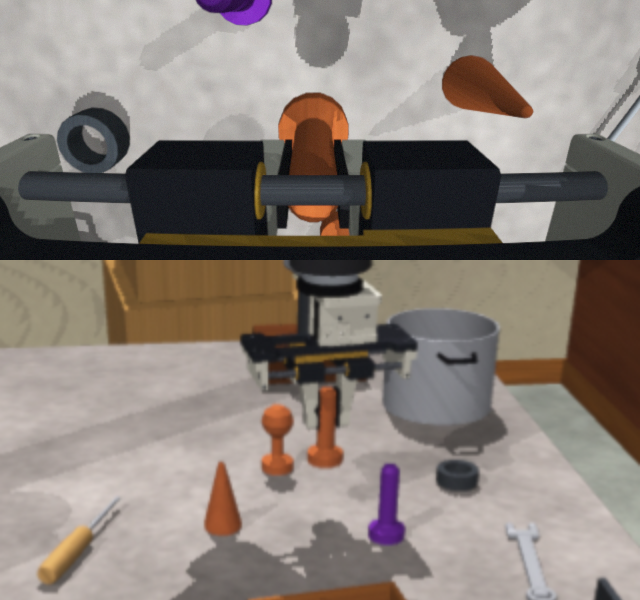

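The finial is held (opening 21 mm) and upright, with its foot at (313,125) in the wrist part. I'll carry it over the cell.

```bash
python3 -m crank '[[[1,5,0,14,0],[1,16,0,42,0],[1,31,0,82,0],[1,47,0,125,0],[1,63,0,168,0],[1,79,0,210,0],[1,93,0,246,0],[1,102,0,270,0],[1,107,0,283,0],[1,108,0,285,0],[1,108,0,285,0],[1,108,0,285,0]]]'
python3 - <<'E'
from h import *
o=ctrl.get_obs();im=ctrl.snapshot('wrist')[:,:,::-1].copy();t=ctrl.snapshot('top')[:,:,::-1].copy();s=ctrl.snapshot('side')[:,:,::-1].copy()
print(o['tool_pos'],o['orientation'],o['opening'],o['clock'])
e=np.load('est.npz');Rt=R.from_euler('xyz',o['orientation'],degrees=True).as_matrix()
print('shift mm',Rt.T@(np.r_[e['cell'][:2],.052]-o['tool_pos'])*1000)
c=e['cell'];cy=np.array([[-.0725,.11,.04],[-.0725,.04,.04],[-.0025,.04,.04],[-.0025,.11,.04]])
cv2.polylines(im,[proj('wrist',tray(e['T'],cy),o).round().astype(np.int32)],True,(0,255,0))
cv2.polylines(s,[proj('side',tray(e['T'],cy)).round().astype(np.int32)],True,(0,255,0))
cv2.imwrite('pics/w4.png',np.vstack([im[100:340],np.hstack([cv2.resize(s[140:320,240:453],(426,360)),cv2.resize(t[120:300,360:467],(214,360))])]))
E
```

```text
clock: 5.85
tool_pos: [0.5453, -0.1392, 0.1156]
orientation: [-90.0, 0.0, -172.1]
force: [0.3, 0.2, -1.9]
opening: 0.0209
[ 0.54525623 -0.13921532  0.11555065] [-9.00011648e+01  4.99387068e-03 -1.72099541e+02] 0.020937514751068146 5.85
shift mm [-2.68088543e-02  6.35506406e+01  5.48508938e-01]
```

View pics/w4.png

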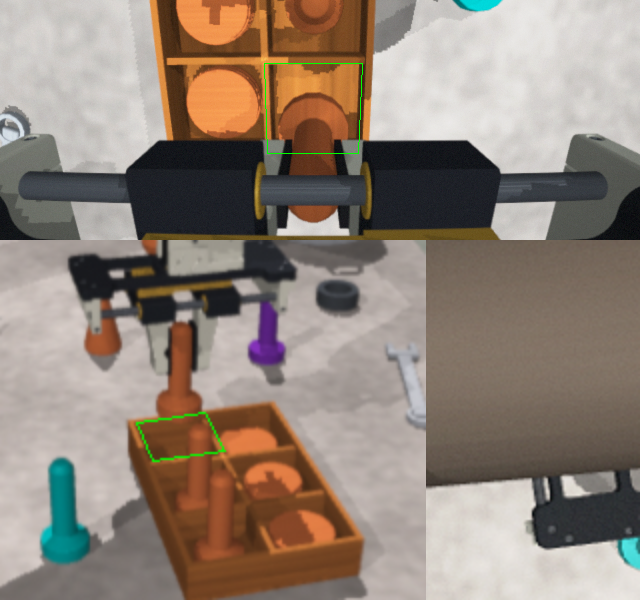

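The green cell outline lies on the cell walls in the wrist view, with the foot over it at (313,215) and the neighbours standing. I'll lower slowly.

```bash
python3 -m crank '[[[1,0,10,0.5,0],[1,0,25,0.5,0],[1,0,40,0.5,0],[1,0,52,0.5,0],[1,0,58,0.5,0],[1,0,60,0.5,0],[1,0,60,0.5,0]]]'; for i in 1 2 3; do :; done; python3 -m crank '[[[1,0,1,0,0],[1,0,2,0,0],[1,0,2,0,0],[1,0,2,0,0]]]'
```

```text
clock: 6.88
tool_pos: [0.5454, -0.1403, 0.0557]
orientation: [-90.0, 0.0, -172.1]
force: [-0.5, 0.6, -3.0]
opening: 0.021
clock: 7.38
tool_pos: [0.5452, -0.1403, 0.0537]
orientation: [-90.0, 0.0, -172.1]
force: [-0.5, 0.2, -2.6]
opening: 0.0209
```

```bash
python3 -m crank '[[[1,0,1,0,0],[1,0,2,0,0],[1,0,2,0,0]]]';python3 -m crank '[[[1,0,0.5,0,0],[1,0,1,0,0],[1,0,1,0,0]]]'
```

```text
clock: 7.75
tool_pos: [0.5451, -0.1403, 0.0514]
orientation: [-90.0, -0.0, -172.2]
force: [-0.8, -0.4, -3.0]
opening: 0.0211
clock: 8.12
tool_pos: [0.5452, -0.1404, 0.0511]
orientation: [-90.0, 0.0, -172.1]
force: [-2.1, 0.8, 5.8]
opening: 0.0212
```

The force rose from -3 N to +5.8 N at z = 0.051, so the foot is on the tray bottom. I'll release.

```bash
python3 -m crank '[[[-0.1,0,0,0,0],[-0.1,0,0,0,0],[-0.1,0,0,0,0],[-0.1,0,0,0,0],[-0.1,0,0,0,0]]]'
python3 - <<'E'
from h import *
im=ctrl.snapshot('wrist')[:,:,::-1];s=ctrl.snapshot('side')[:,:,::-1]
cv2.imwrite('pics/w5.png',np.vstack([im[100:340],cv2.resize(s[140:320,200:520],(640,360))]))
E
```

```text
clock: 8.75
tool_pos: [0.5451, -0.1403, 0.0505]
orientation: [-90.0, 0.0, -172.1]
force: [-0.0, -0.5, -0.4]
opening: 0.0484
```

View pics/w5.png

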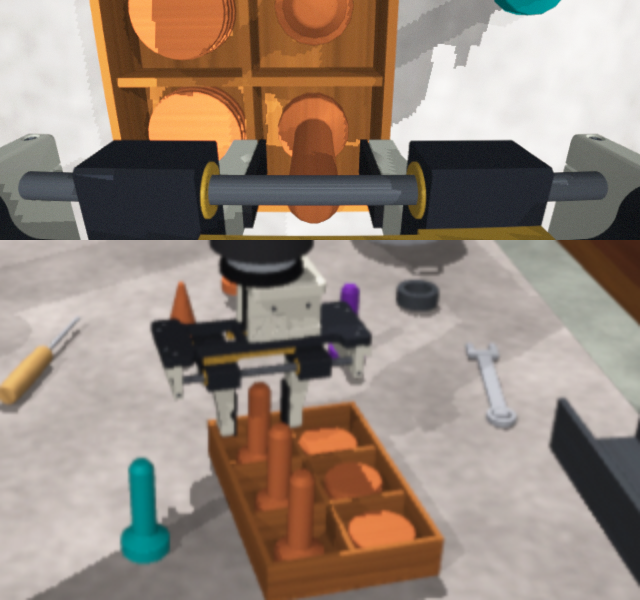

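The finial stands in the cell (wrist part (313,215), side part (258,420)) with the fingers clear of it. I'll retreat straight up, then back toward +y so the top camera can see.

```bash
python3 -m crank '[[[-0.1,0,-10,0,0],[-0.1,0,-40,0,0],[-0.1,0,-90,0,0],[-0.1,0,-140,0,0],[-0.1,0,-150,-40,0],[-0.1,0,-150,-90,0],[-0.1,0,-150,-140,0],[-0.1,0,-150,-190,0],[-0.1,0,-150,-240,0],[-0.1,0,-150,-270,0],[-0.1,0,-150,-270,0],[-0.1,0,-150,-270,0]]]'
python3 - <<'E'
from h import *
from scipy.optimize import minimize
e=np.load('est.npz');T=e['T'];ims={c:ctrl.snapshot(c)[:,:,::-1].copy() for c in ('top','side')}
cells=[tray(T,[[-.0375,y,.005]])[0] for y in (.075,0,-.075)]
for c in ims: print(c,ctrl.find_in(c,'finial'))
# foot top disc centre picked via model overlay at cell centres
for c in ims:
    for k in cells:
        q=finial_pts(k[0],k[1])+[0,0,.005];p=proj(c,q);m=np.zeros((400,640),np.uint8)
        for i in range(5): cv2.fillConvexPoly(m,cv2.convexHull(np.round(p[i*48:(i+2)*48]*16).astype(np.int32)),1,shift=4)
        cv2.drawContours(ims[c],cv2.findContours(m,0,1)[0],-1,(255,0,0),1)
a=cv2.resize(ims['top'][120:240,370:530],(640,480)[:2]);b=ims['side'][190:330,290:430]
cv2.imwrite('pics/f_top.png',a);cv2.imwrite('pics/f_side.png',cv2.resize(b,(560,560)))
E
```

```text
clock: 10.35
tool_pos: [0.5082, 0.127, 0.201]
orientation: [-90.0, 0.0, -172.1]
force: [0.3, 0.2, -0.1]
opening: 0.0483
top [{'extent': [274.7, 118.3, 21.3, 31.3], 'confidence': 0.72}, {'extent': [393.5, 197.1, 31.5, 21.9], 'confidence': 0.59}]
side [{'extent': [364.1, 157.8, 18.5, 47.0], 'confidence': 0.97}, {'extent': [317.7, 214.7, 15.8, 36.5], 'confidence': 0.68}]
```

View pics/f_top.png

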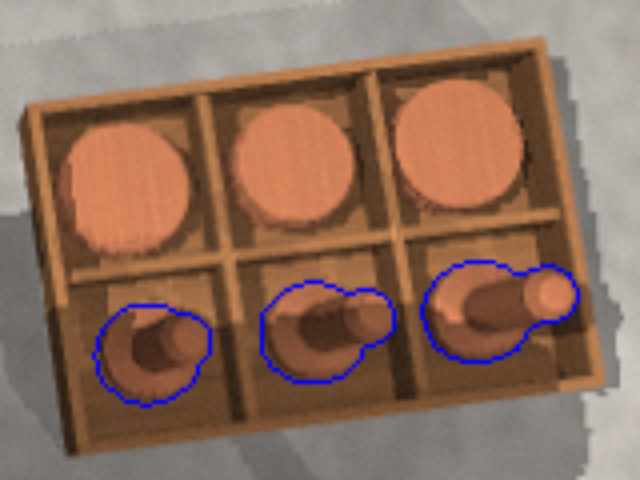

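View pics/f_side.png

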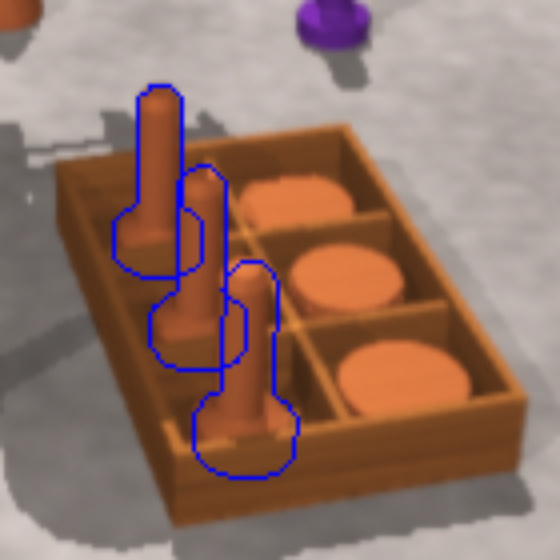

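The ideal-pose outlines for all three cells match the three upright finials in both views; the placed one is at (150,355) in the top crop and (160,170) in the side crop. The gripper is clear, so I'm handing in.

```bash
python3 -c "
from plant import ctrl
print(ctrl.close_job())"
```

```text
the job is handed in; nothing more can be done
None
```

I found the straight-shanked copper finial on the bench and stood it upright in the empty near-left cell of the tray. I lowered it until the wrist force showed it resting on the bottom, then released it and backed the gripper away. The job was handed in at about 10.5 s on the robot's clock; the hand-in gives no verdict.

**Last checks:** In both the top and side pictures, all three near-row finials stand upright. Each lies within a few millimetres of the outline drawn for a finial at its cell centre. The gripper was clear and the wrist force near zero.

**Disagreement:** The detector was unreliable. It rated the purple look-alike highest and reported only one of the three finials in the tray in each picture. I identified the finials from the pictures and the model outlines instead.

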